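# Tuck the spoon caddy's flap under its lip

### The arm

A 6-joint arm with a two-finger parallel gripper is mounted at the origin on the work surface. World frame = base frame: x ahead of the robot, y to its left, z up, the work surface at z = 0. Lengths are in m, angles in degrees, forces in N, time in s.
With the tool pointing down it reaches from about 0.325 to 1 m from the base axis. Payload 5.1 kg.
Tool frame: the origin (TCP) lies at the very end of the fingers, on their centre line; the grasp point (between the pads) lies behind it (ctrl.grip_depth is the z of the grasp point in the tool frame, in m); z points along the fingers, x is the direction in which the jaws open and shut, and the axes are right-handed (so a half turn about z gives the same grasp; the last joint's range is limited). The gripper opens to 85 mm and grips with 20 to 120 N. Pads are 22 mm wide; open, the fingers measure 114 mm over their backs; the gripper's body (76 mm by 85 mm) begins 54 mm behind the grasp point. The pads swing forward as they close: fully open they stand 13 mm farther back than shut.
Start: joints at [-77.269, 7.093, 94.555, -0, 78.352, -4.733], TCP at [0.195, -0.62, 0.231] pointing down, gripper open.
Joint ranges: [-149.61, 149.61], [-58.7, 133.49], [1.44, 155.28], [-77.14, 257.14], [18.33, 153.61], [-166.67, 166.67]. Speed limits (degrees/s): [147.25, 147.25, 180, 180, 180, 180].

### API

Orientations are given as a 3x3 rotation matrix whose columns are the frame's x, y, z axes.
In Python, from station import ctrl, viewer gives the robot as it stands.
- The arm moves only by the shell command python3 -m creep 'ROWS' [FORCE]. ROWS is JSON, a list of rows, each a list of 3 entries, a list of its own where there are three numbers: the shift along the world's x, y, z in mm, then the turn, a rotation vector about the world's x, y, z in degrees, then the opening, from 0 (shut) to 1 (fully open). In form: [[[tx, ty, tz], [ax, ay, az], jaw], ...]. A call has 1 to 20 rows; each row is the pose to reach, as a shift and turn from the pose measured when the call began; what a row does not reach only later rows make up. A row lasts 1/8 s, in which the tool goes at most 62.5 mm and 10.7 degrees, less where a joint would pass 70% of its speed; a pose out of reach is approached as far as the arm can. A call with a gripper value outside its range is refused whole. The fingers move at their own pace and stop on an object; FORCE is the grip in N (left out, the last holds). Time passes only in rows, so rows that repeat a pose let the fingers close. It gives the time, the measured TCP pose, the force and the opening at its end, in the units of the state.
- ctrl.get_state(): the state, without advancing time (a new reading comes with each control period).
- viewer.grab_frame(name): name is "side" or "top" or "wrist"; returns a dict with "frame" (400x640x3 uint8, red, green, blue), "fovy" (degrees; the focal length in pixels is half the picture's height over the tangent of half this angle, whatever the lens; pixels are square), "cx", "cy" (the principal point, pixels), "rvec" (rotation vector, rad) and "tvec" (3), from world to camera coordinates, as OpenCV has them. Camera axes: x right, y down, z forward; pixel columns grow to the right and rows downward; lengths in m; the calibration is good to about 2 mm. A picture is of the moment at which its call begins. There is no depth.
- ctrl.sign_off(): hands the job in, once; it reports no verdict.
The state is a dict: "time_s": time; "q": joint angles; "dq": joint speeds; "effort": joint torques, N m; "tcp_pos": TCP position; "tcp_rot": TCP orientation; "force": force on the tool from outside, world axes, zero at the start; "wrist_torque": the same for the moment, N m; "width": finger opening in m.
Only numpy, scipy, OpenCV 4.12 (cv2) and the standard library are available. Lean on these libraries where they do the work, as an engineer would, in place of code of your own. Each camera call takes 0.05 s, during which the arm holds its last target. There are 200 camera calls.

### The job

In the half-open drawer, close the spoon caddy: with a fingertip push its springy steel flap over and down onto the tray, and while keeping it down push it along by its thumb step until its free edge is tucked all the way beneath the steel lip, then let go so the lip alone holds it. Touch the flap on its outside only: do not pinch it or touch its rubber-lined inner face, and leave the spoons and the other things in the drawer where they lie.

Things in the scene. Friction and masses are not known exactly. Their poses are not given: they have to be found in the camera images.
- caddy: Fixed bamboo tray, 150 mm (its x) by 190 mm (its y), walls 36 to 40 mm high, holding two spoons. Origin: centre of its underside, on the drawer floor. Its own +x points from the hinge side to the lip side. It lies anywhere in the middle of the drawer, turned by up to 0.6 rad; its -x (hinge) side faces roughly towards the robot.
- flap (a joint): Angle of the steel flap about its hinge pin (rad): 0 = flat down on the tray (a stop), 1.57 = upright, 2.0 = leaning back over the hinge side (a stop). Starts at 1.4 to 1.8. A weak spring (0.08 N m/rad, rest near 1.6) stands it up again when it is let go untucked; about 2 N at the step holds it down.
- slide (a joint): How far the hinge pin, with the flap, has slid along its slots towards the lip (m): 0 = fully back, 0.024 = fully home (a stop); starts at 0 to 0.003. Friction of about 3 N holds it where it is left. Below 0.008 the flap's edge swings down clear in front of the lip; beyond that the edge can only be beneath the lip if the flap is already down.
- hinge_mid (a point): Middle of the hinge pin's axis (6 mm pin along the caddy's y): 42 mm above the caddy's origin and 70 mm to its -x side when slid fully back; it moves with joint slide. 
- flap_edge (a point): Middle of the flap's free edge, on its outer face. The flap is a 2 mm steel plate, 114 mm from pin to free edge and 174 mm wide (caddy y). When it is down its outer (upper) face is 2 mm above the pin axis, 44 mm above the caddy's origin.
- step_foot (a point): Foot of the thumb step on the flap's outer face, mid-width, 85 mm from the pin. The step is a wedge 40 mm wide (caddy y), 10 mm high: its upright face looks towards the hinge and is what to push on, and it slopes down from there to the free edge, so it cannot be pinched.
- lip_mid (a point): Middle of the lip's inner edge, on its underside. The lip is a fixed steel strip, 2.5 mm thick and 130 mm wide, standing up from the caddy's +x wall and bent inwards 24 mm towards the hinge; its underside is 50 mm above the caddy's origin (6 mm above the flap's outer face when down) and its inner edge is 53 mm to the +x side of the caddy's origin.
- liner: 2 mm rubber lining glued on the flap's inner face, 92 by 160 mm. Not to be touched. Origin on the hinge pin.
- spoon_a: Steel spoon, 135 mm, lying along y in the caddy, nearer the hinge. Bystander. Origin under its middle.
- spoon_b: The same, in the caddy nearer the lip. Bystander.
- spoon_stack: Four nested steel spoons, one piece, 135 by 33 mm, 18 mm high, near a side of the drawer. Bystander. Origin under its middle.
- fork: Green plastic fork, 150 by 24 by 4 mm, lying just beside the caddy's -y side, along its x. Bystander. Origin under its middle.
- muffin_cup: Small brown silicone muffin cup, 68 mm across, 30 mm high, just beside the caddy's +y side. Bystander. Origin at its underside's centre.
- dabba: Round lidded steel box, 86 mm across, 65 mm high, near a side of the drawer. Bystander. Origin at its underside's centre.
- spice_jar: Small amber glass jar, 40 mm across, 65 mm high, near a front corner of the drawer. Bystander. Origin at its underside's centre.
- katori: Small steel bowl, 68 mm across, 28 mm high, near the other front corner. Bystander. Origin at its underside's centre.

How it is judged (in metres and radians):
On the way:
1. the flap is folded down in front of the lip, not yet tucked (value of joint flap below 0.2 rad and value of joint slide below 0.012 m), for 0.02 s.
At the end, for the whole second after the job is handed in: The flap lies down (angle under 0.09 rad) at rest with its free edge at least 8 mm beneath the lip (slide beyond 18 mm of its 24 mm), held by the lip with the robot clear, and the bystanders lie within 15 mm (the caddy's own spoons 20 mm) of where they were (value of joint slide above 0.018 m and value of joint flap below 0.09 rad and x of flap_edge in the frame of lip_mid above 0.008 m and z of flap_edge in the frame of lip_mid below 0.001 m and velocity of joint flap between -0.05 and 0.05 rad/s and distance of each of spoon_a, spoon_b from where it was at the start of the episode below 0.02 m and distance of each of spoon_stack, fork, muffin_cup, dabba, spice_jar, katori from where it was at the start of the episode below 0.015 m); the robot touches nothing.
It fails at once if the flap's lined inner face is touched (pinched or hooked from inside) (contact force between the fingers and liner above 0.5 N).
It fails at once if a spoon in the caddy is lifted or shoved (distance of any of spoon_a, spoon_b from where it was at the start of the episode above 0.02 m).
It fails at once if the fork or the muffin cup is lifted or shoved (distance of any of fork, muffin_cup from where it was at the start of the episode above 0.015 m).
It fails at once if another thing in the drawer is lifted or shoved (distance of any of spoon_stack, dabba, spice_jar, katori from where it was at the start of the episode above 0.015 m).
It also fails if it takes over 35 s, if anything falls off the work surface, if the arm or the gripper's body presses on something with over 40 N, if the wrist force passes 120 N, or if a joint passes its speed limit or range.

## Working session

There is one attempt and no reset: what is moved stays moved. The work goes in short steps, Python scripts to look and compute and a shell command to move; the robot and the scene stay as the last step left them, time stands still between calls to the robot, and variables do not carry over. Pictures are saved under pics/ and viewed, about 8 in all and at most 12, crops included, and the job is handed in when it is done.

```bash
mkdir -p pics; ls; python3 - <<'E'
from station import ctrl, viewer
import cv2
print(ctrl.get_state(), ctrl.grip_depth)
for n in ("top","side"):
    d=viewer.grab_frame(n); cv2.imwrite(f"pics/{n}0.png",d["frame"][...,::-1]); print({k:v for k,v in d.items() if k!="frame"})
E
```

```text
pics
{'time_s': 0.0, 'q': array([-7.72691404e+01,  7.13254329e+00,  9.46357894e+01, -4.00765722e-04,
        7.83514640e+01, -4.73327488e+00]), 'dq': array([ 0.00177794,  0.09062013,  0.06622413,  0.03177958,  0.11618403,
       -0.00345673]), 'effort': array([ 9.28228110e-04, -4.23608673e+01, -3.65453911e+01, -4.54590827e-05,
        6.86873915e-03, -4.98299983e-06]), 'tcp_pos': array([ 0.19489644, -0.61944004,  0.23004616]), 'tcp_rot': array([[ 3.00109607e-01, -9.53904610e-01, -4.67445101e-04],
       [-9.53902448e-01, -3.00109926e-01,  2.03793416e-03],
       [-2.08427971e-03, -1.65706595e-04, -9.99997814e-01]]), 'force': array([ 0.17772709, -0.49080456,  0.38355642]), 'wrist_torque': array([-0.08138754, -0.03539047, -0.00786783]), 'width': 0.0853152541227521} -0.0187
{'fovy': 45.66007364802527, 'cx': 319.42022580702275, 'cy': 198.73084280725502, 'rvec': array([ 2.09834229, -2.15225758,  0.15077946]), 'tvec': array([0.02886509, 0.56220423, 1.34584828])}
{'fovy': 51.96569930034305, 'cx': 322.386910997424, 'cy': 202.77834899089532, 'rvec': array([ 2.34567331, -0.49413138,  0.21344318]), 'tvec': array([-0.52429876,  0.2378695 ,  0.97595845])}
```

View pics/top0.png

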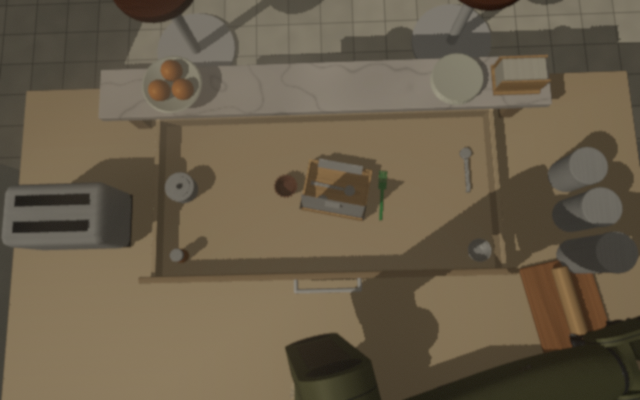

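View pics/side0.png

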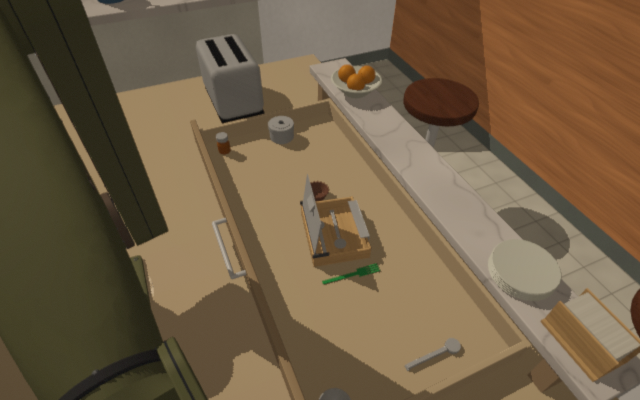

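The top view shows the caddy near (337,188), hinge side at the bottom (flap seen edge-on at y≈207), lip at (341,165), fork at (382,195) and cup at (286,185). The side view shows the flap standing near (313,215) and the lip at (359,218). I'll enlarge both.

```bash
python3 - <<'E'
import cv2,numpy as np
t=cv2.imread("pics/top0.png")[145:230,265:400]; s=cv2.imread("pics/side0.png")[165:290,280:400]
f=lambda i,k:cv2.convertScaleAbs(cv2.resize(i,None,fx=k,fy=k,interpolation=cv2.INTER_CUBIC),alpha=1.5)
cv2.imwrite("pics/tc.png",f(t,5.9)); cv2.imwrite("pics/sc.png",f(s,4.8))
E
```

```text
(no output)
```

View pics/tc.png

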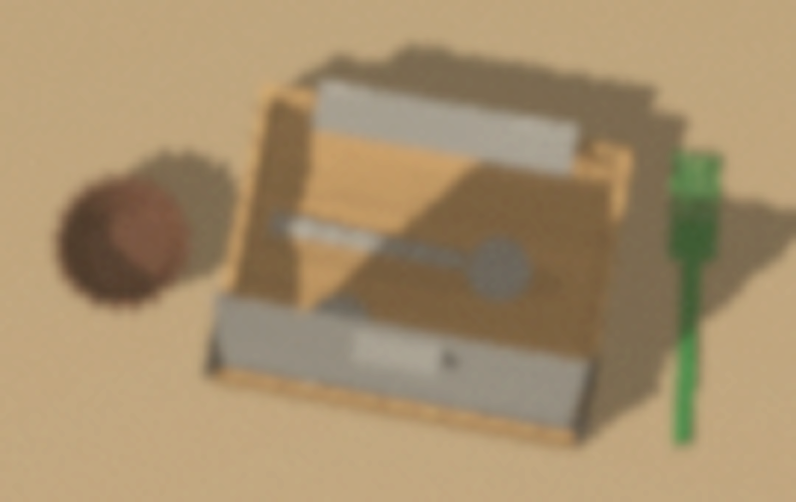

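View pics/sc.png

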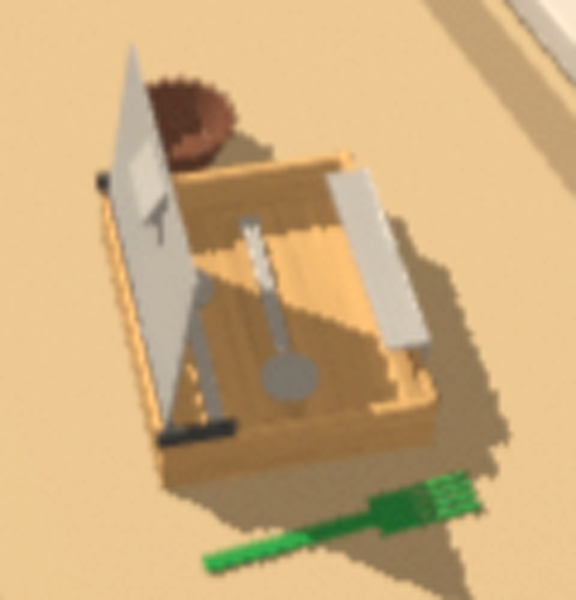

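Top crop: lip inner edge (316,132)–(573,172), flap free edge (218,295)–(592,358), hinge side wall below it. Side crop: lip inner edge (328,175)–(388,347), free edge (132,43)–(193,285), the step on the outside near (150,190). Next I triangulate these.

```bash
cat > h.py <<'E'
import cv2,numpy as np
from station import ctrl,viewer
def cam(d):
    R=cv2.Rodrigues(d["rvec"])[0]; f=200/np.tan(np.radians(d["fovy"]/2))
    return np.array([[f,0,d["cx"]],[0,f,d["cy"]],[0,0,1]]),R,np.array(d["tvec"])
def ray(c,p):
    K,R,t=c; return -R.T@t, R.T@np.linalg.inv(K)@np.array([*p,1])
def onz(c,p,z):
    o,r=ray(c,p); return o+r*(z-o[2])/r[2]
def tri(a,p,b,q):
    o,r=ray(a,p);u,s=ray(b,q); k=np.linalg.lstsq(np.c_[r,-s],u-o,rcond=None)[0]
    x,y=o+r*k[0],u+s*k[1]; return (x+y)/2, np.linalg.norm(x-y)
def proj(c,X):
    K,R,t=c; v=K@(R@X+t); return v[:2]/v[2]
E
python3 - <<'E'
from h import *
np.set_printoptions(precision=4,suppress=True)
T=cam(viewer.grab_frame("top"));S=cam(viewer.grab_frame("side"))
print("cams",-T[1].T@T[2],-S[1].T@S[2])
tp=lambda u,v:((u+.5)/5.9-.5+265,(v+.5)/5.9-.5+145)
sp=lambda u,v:((u+.5)/4.8-.5+280,(v+.5)/4.8-.5+165)
P={}
for n,a,b in [("lip in +y",(316,132),(328,175)),("lip in -y",(573,172),(388,347)),("lip out +y",(322,80),(370,170)),("lip out -y",(580,124),(430,343)),
 ("edge +y",(218,295),(132,43)),("edge -y",(592,358),(193,285)),("fork tip",(698,155),(475,490)),("fork tail",(684,440),(208,565)),("hinge -y",(582,430),(165,435)),("hinge+y",(208,372),(103,182))]:
    P[n],e=tri(T,tp(*a),S,sp(*b)); print(n,P[n],"gap",round(e,4))
y=P["lip in +y"]-P["lip in -y"];print("lip len",np.linalg.norm(y),"edge len",np.linalg.norm(P["edge +y"]-P["edge -y"]),"yaw",np.arctan2(-y[0],y[1]))
E
```

```text
cams [ 0.3349 -0.0138  1.4198] [ 0.2661 -0.6618  0.8804]
lip in +y [0.656  0.0154 0.0617] gap 0.0027
lip in -y [ 0.6303 -0.1106  0.0627] gap 0.0005
lip out +y [0.6826 0.0121 0.0583] gap 0.0011
lip out -y [ 0.6544 -0.115   0.0593] gap 0.0022
edge +y [0.5559 0.06   0.1636] gap 0.0001
edge -y [ 0.5199 -0.1082  0.1634] gap 0.005
fork tip [ 0.6499 -0.1791  0.01  ] gap 0.0017
fork tail [ 0.502  -0.1651  0.0106] gap 0.0002
hinge -y [ 0.5023 -0.1106  0.0546] gap 0.0017
hinge+y [0.5391 0.0719 0.05  ] gap 0.0034
lip len 0.1286899794340163 edge len 0.17202931666099155 yaw -0.2014449117184633
```

The geometry agrees with the spec:

| Item | Measured | Expected |
|---|---|---|
| Lip width | 129 mm | 130 mm |
| Flap edge | 172 mm | 174 mm |
| Drawer floor | z≈0.008 | n/a |
| Caddy yaw | ≈-0.205 rad | within ±0.6 |
| Hinge_mid | ≈(0.5225,-0.0227,0.050) | n/a |
| Flap angle | ≈1.45 rad | 1.4–1.8 |

Next I travel to behind the flap with the jaws shut, turned -29° so the 22 mm pad side faces it.

```bash
python3 -m creep '[[[20,45,0],[0,0,-4],0],[[45,95,0],[0,0,-8],0],[[70,150,0],[0,0,-12],0],[[95,200,-5],[0,0,-15],0],[[120,255,-10],[0,0,-18],0],[[145,305,-15],[0,0,-20],0],[[170,360,-20],[0,0,-22],0],[[195,410,-25],[0,0,-24],0],[[220,460,-25],[0,0,-26],0],[[245,515,-25],[0,0,-28],0],[[265,560,-25],[0,0,-29],0],[[287,605,-25],[0,0,-29],0],[[287,605,-25],[0,0,-29],0],[[287,605,-25],[0,0,-29],0]]'
python3 - <<'E'
from h import *
print(ctrl.get_state()); 
a=viewer.grab_frame("side")["frame"][...,::-1];a=cv2.resize(a[100:300,240:440],None,fx=3,fy=3,interpolation=cv2.INTER_CUBIC)
cv2.imwrite("pics/s1.png",a)
E
```

```text
time_s: 1.95
tcp_pos: [0.4817, -0.0147, 0.2052]
tcp_rot: [[-0.199, -0.98, -0.0], [-0.98, 0.199, 0.001], [-0.001, 0.001, -1.0]]
force: [-0.6, -0.7, 0.2]
width: -0.0002
{'time_s': 1.95, 'q': array([-8.16695155e+00, -1.38180600e+01,  1.17066325e+02,  5.32156855e-02,
        7.67781464e+01,  9.33235070e+01]), 'dq': array([-1.48461508, -0.42693732,  0.23005124,  0.03650203, -0.0658965 ,
        0.12794187]), 'effort': array([ 8.13758466e-01, -2.49494165e+01, -3.64550257e+01,  4.07661684e-02,
       -7.85390002e-03,  2.59567263e-03]), 'tcp_pos': array([ 0.48168122, -0.01472693,  0.20523099]), 'tcp_rot': array([[-1.99413265e-01, -9.79915426e-01, -3.27750108e-04],
       [-9.79915089e-01,  1.99412876e-01,  9.60468488e-04],
       [-8.75820296e-04,  5.12697434e-04, -9.99999485e-01]]), 'force': array([-0.55387833, -0.70245841,  0.17583881]), 'wrist_torque': array([ 0.03010668, -0.02671199,  0.00379799]), 'width': -0.00021545770586343298}
```

View pics/s1.png

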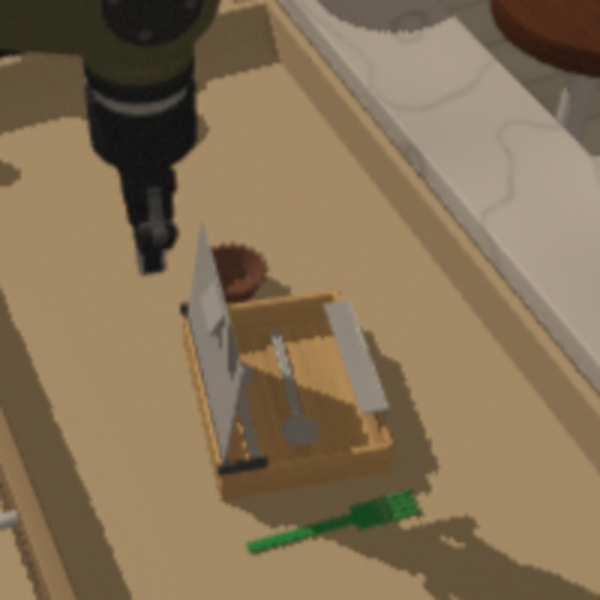

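The finger hangs shut behind the flap, tip at about (150,270), centred on the step side and clear of everything. Now lower it and start the fold.

```bash
python3 -m creep '[[[0,0,-45],[0,0,0],0],[[0,0,-89],[0,0,0],0],[[0,0,-89],[0,0,0],0],[[10,-2,-89],[0,0,0],0],[[20,-4,-89],[0,0,0],0],[[28,-6,-89],[0,0,0],0],[[36,-7.5,-89],[0,0,0],0],[[44,-9,-91],[0,0,0],0],[[52,-11,-93],[0,0,0],0],[[58,-12,-96],[0,0,0],0],[[63,-13,-98],[0,0,0],0],[[69,-14,-102],[0,0,0],0],[[74,-15,-106],[0,0,0],0],[[74,-15,-106],[0,0,0],0]]'
python3 - <<'E'
from h import *
t=viewer.grab_frame("top")["frame"][145:230,265:400,::-1];s=viewer.grab_frame("side")["frame"][150:290,270:400,::-1]
z=lambda a:cv2.resize(a,(int(a.shape[1]*420/a.shape[0]),420),interpolation=cv2.INTER_CUBIC)
a=np.hstack([z(s),z(t)[:,150:560]]);cv2.imwrite("pics/b2.png",a)
E
```

```text
time_s: 3.75
tcp_pos: [0.5556, -0.0302, 0.0988]
tcp_rot: [[-0.201, -0.98, -0.001], [-0.98, 0.201, 0.001], [-0.001, 0.001, -1.0]]
force: [-0.5, -0.5, -0.3]
width: 0.0002
```

View pics/b2.png

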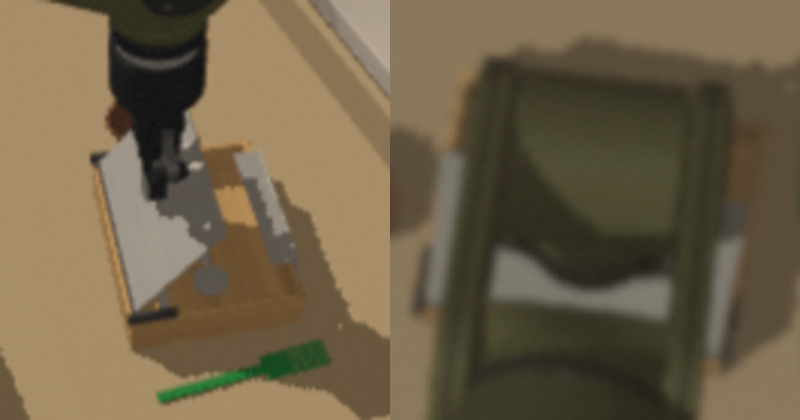

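The flap is bending over at roughly 45–50° with the fingertip on its outer face, just hingeward of the step. Continue the arc.

```bash
python3 -m creep '[[[4,-1,-4.5],[0,0,0],0],[[8.6,-1.8,-10],[0,0,0],0],[[12,-2.5,-15],[0,0,0],0],[[15.2,-3.2,-21],[0,0,0],0],[[17.5,-3.6,-27],[0,0,0],0],[[19.4,-4,-33.6],[0,0,0],0],[[20.6,-4.3,-40],[0,0,0],0],[[21,-4.4,-43.5],[0,0,0],0],[[21,-4.4,-43.5],[0,0,0],0],[[21,-4.4,-43.5],[0,0,0],0]]'; python3 -m creep '[[[0,0,-1],[0,0,0],0],[[0,0,-2],[0,0,0],0],[[0,0,-2],[0,0,0],0]]';python3 -m creep '[[[0,0,-1],[0,0,0],0],[[0,0,-1],[0,0,0],0]]'
```

```text
time_s: 5.1
tcp_pos: [0.5761, -0.0345, 0.0554]
tcp_rot: [[-0.201, -0.98, -0.001], [-0.98, 0.201, 0.001], [-0.001, 0.002, -1.0]]
force: [0.9, 0.9, -0.0]
width: -0.0001
time_s: 5.48
tcp_pos: [0.5762, -0.0345, 0.0535]
tcp_rot: [[-0.201, -0.98, -0.001], [-0.98, 0.201, 0.001], [-0.001, 0.001, -1.0]]
force: [1.4, -0.3, 1.6]
width: 0.0003
time_s: 5.72
tcp_pos: [0.5763, -0.0345, 0.0525]
tcp_rot: [[-0.201, -0.98, -0.001], [-0.98, 0.201, 0.001], [-0.001, 0.001, -1.0]]
force: [0.6, 0.1, 0.9]
width: -0.0003
```

```bash
python3 -m creep '[[[0,0,-1],[0,0,0],0],[[0,0,-1],[0,0,0],0]]'; python3 -m creep '[[[0,0,-1],[0,0,0],0],[[0,0,-1],[0,0,0],0]]'
```

```text
time_s: 5.98
tcp_pos: [0.5764, -0.0345, 0.0515]
tcp_rot: [[-0.201, -0.98, -0.001], [-0.98, 0.201, 0.001], [-0.001, 0.001, -1.0]]
force: [1.2, 0.6, 0.7]
width: 0.0
time_s: 6.22
tcp_pos: [0.5764, -0.0345, 0.0504]
tcp_rot: [[-0.201, -0.98, -0.001], [-0.98, 0.201, 0.001], [-0.001, 0.001, -1.0]]
force: [1.5, -1.2, 1.4]
width: -0.0001
```

```bash
python3 - <<'E'
from h import *
s=viewer.grab_frame("side")["frame"][150:290,270:400,::-1]
cv2.imwrite("pics/b3.png",cv2.resize(s,None,fx=4.2,fy=4.2,interpolation=cv2.INTER_CUBIC))
E
```

```text
(no output)
```

View pics/b3.png

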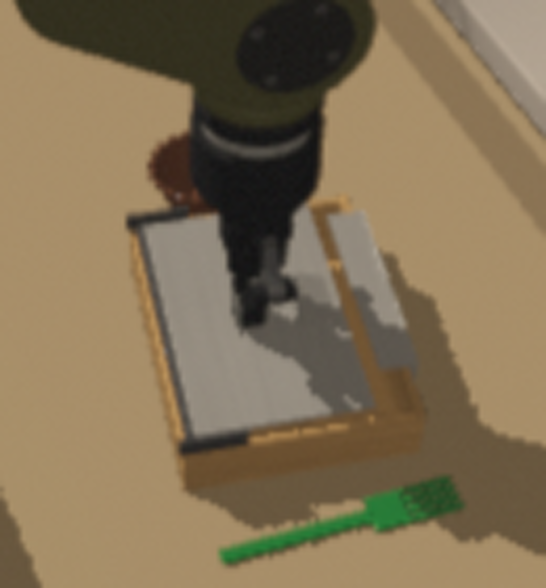

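The flap is almost flat. Its free edge, around (335,250)–(380,405), sits in front of the lip with a gap. Keep pressing in small steps until contact force builds.

```bash
for i in 1 2 3; do python3 -m creep '[[[0,0,-0.7],[0,0,0],0],[[0,0,-0.7],[0,0,0],0]]' | egrep 'pos|force'; done
```

```text
tcp_pos: [0.5764, -0.0345, 0.0499]
force: [-0.4, 0.5, 3.5]
tcp_pos: [0.5764, -0.0345, 0.0497]
force: [-1.9, 1.1, 5.3]
tcp_pos: [0.5764, -0.0345, 0.0497]
force: [-2.7, 0.3, 6.5]
```

Contact found at z=0.0497 with 5–6 N, so the flap is on its stop. Now slide forward to the step while keeping the press.

```bash
python3 -m creep '[[[4,-0.8,-0.7],[0,0,0],0],[[8,-1.6,-0.7],[0,0,0],0],[[12,-2.5,-0.7],[0,0,0],0],[[15,-3.1,-0.7],[0,0,0],0],[[15,-3.1,-0.7],[0,0,0],0]]'; python3 -m creep '[[[2,-0.4,-0.7],[0,0,0],0],[[4,-0.8,-0.7],[0,0,0],0],[[6,-1.2,-0.7],[0,0,0],0],[[8,-1.6,-0.7],[0,0,0],0],[[8,-1.6,-0.7],[0,0,0],0]]'
```

```text
time_s: 7.65
tcp_pos: [0.5916, -0.0378, 0.0497]
tcp_rot: [[-0.2, -0.98, -0.001], [-0.98, 0.2, 0.001], [-0.001, 0.002, -1.0]]
force: [-1.9, -1.4, 6.0]
width: -0.0001
time_s: 8.28
tcp_pos: [0.5994, -0.0394, 0.0497]
tcp_rot: [[-0.2, -0.98, -0.003], [-0.98, 0.2, 0.001], [-0.0, 0.003, -1.0]]
force: [-3.4, -0.7, 7.2]
width: 0.0002
```

Fx has risen, which suggests the step is engaged (Xf≈89 mm). Push on about 18 mm, then finish gently to the stop.

```bash
python3 -m creep '[[[2,-0.4,-0.7],[0,0,0],0],[[4,-0.8,-0.7],[0,0,0],0],[[6,-1.2,-0.7],[0,0,0],0],[[8,-1.6,-0.7],[0,0,0],0],[[10,-2,-0.7],[0,0,0],0],[[12,-2.5,-0.7],[0,0,0],0],[[14,-2.9,-0.7],[0,0,0],0],[[14,-2.9,-0.7],[0,0,0],0]]'; for i in 1 2 3; do python3 -m creep '[[[1,-0.2,-0.7],[0,0,0],0],[[2,-0.4,-0.7],[0,0,0],0],[[2,-0.4,-0.7],[0,0,0],0]]' | egrep 'pos|force'; done
```

```text
time_s: 9.28
tcp_pos: [0.6123, -0.042, 0.0494]
tcp_rot: [[-0.2, -0.98, -0.006], [-0.98, 0.2, 0.002], [-0.0, 0.006, -1.0]]
force: [-4.7, 1.3, 7.9]
width: 0.0
tcp_pos: [0.6129, -0.042, 0.0493]
force: [-7.8, 1.0, 10.5]
tcp_pos: [0.6135, -0.0421, 0.0492]
force: [-7.0, 1.0, 10.4]
tcp_pos: [0.614, -0.0422, 0.0491]
force: [-7.0, 0.4, 10.7]
```

```bash
for i in 1 2 3; do python3 -m creep '[[[3,-0.6,-0.2],[0,0,0],0],[[4,-0.8,-0.2],[0,0,0],0],[[4,-0.8,-0.2],[0,0,0],0]]' | egrep 'time|pos|force'; done
python3 - <<'E'
from h import *
s=viewer.grab_frame("side")["frame"][150:290,270:400,::-1]
cv2.imwrite("pics/b4.png",cv2.resize(s,None,fx=4.2,fy=4.2,interpolation=cv2.INTER_CUBIC))
E
```

```text
time_s: 10.78
tcp_pos: [0.6168, -0.0427, 0.0493]
force: [-6.0, 1.8, 7.9]
time_s: 11.15
tcp_pos: [0.6188, -0.043, 0.0491]
force: [-7.4, 1.7, 9.5]
time_s: 11.52
tcp_pos: [0.6189, -0.0429, 0.0487]
force: [-13.3, 2.2, 13.1]
```

View pics/b4.png

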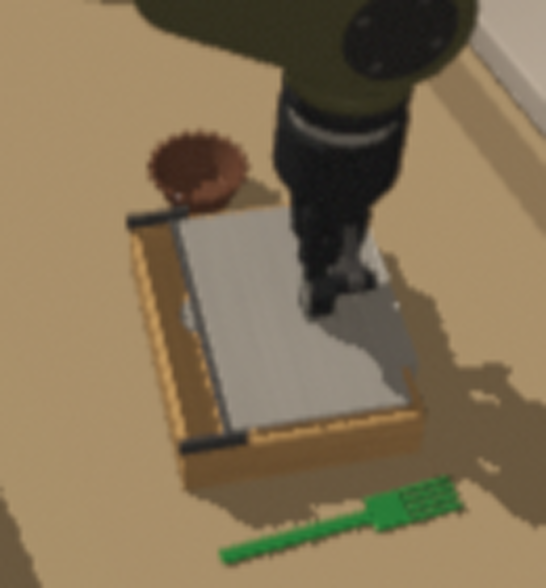

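The stop is reached: the force climbs to 13 N with no motion, Xf≈109 mm (85+24). The picture shows the pin moved well off the hinge wall and the flap's edge under the lip. Now unload and lift clear.

```bash
python3 -m creep '[[[-1,0.2,1],[0,0,0],0],[[-2,0.4,3],[0,0,0],0],[[-3,0.6,8],[0,0,0],0],[[-5,1,20],[0,0,0],0],[[-15,3,50],[0,0,0],0],[[-40,8,90],[0,0,0],0],[[-90,15,130],[0,0,0],0],[[-150,15,140],[0,0,0],0],[[-200,15,140],[0,0,0],0],[[-200,-40,140],[0,0,0],0],[[-200,-100,140],[0,0,0],0],[[-200,-160,140],[0,0,0],0],[[-200,-220,140],[0,0,0],0],[[-200,-280,140],[0,0,0],0],[[-200,-280,140],[0,0,0],0]]'
python3 - <<'E'
from h import *
t=viewer.grab_frame("top")["frame"][:,:,::-1];s=viewer.grab_frame("side")["frame"][150:290,270:400,::-1]
cv2.imwrite("pics/t5.png",t)
z=lambda a,h:cv2.resize(a,(int(a.shape[1]*h/a.shape[0]),h),interpolation=cv2.INTER_CUBIC)
a=np.hstack([z(s,420),z(t[145:230,290:375],420)]);cv2.imwrite("pics/b5.png",a)
d=cv2.absdiff(t,cv2.imread("pics/top0.png")).max(2)
for n,(x,y) in dict(stack=(467,170),fork=(382,195),cup=(286,185),dabba=(180,187),jar=(178,255),katori=(481,250)).items():
    print(n,(d[y-28:y+28,x-14:x+14]>40).sum())
E
```

```text
time_s: 13.45
tcp_pos: [0.4183, -0.3262, 0.1893]
tcp_rot: [[-0.204, -0.978, -0.039], [-0.979, 0.204, 0.007], [0.001, 0.04, -0.999]]
force: [-0.4, 0.4, -0.0]
width: 0.0
stack 26
fork 165
cup 0
dabba 0
jar 0
katori 460
```

View pics/b5.png

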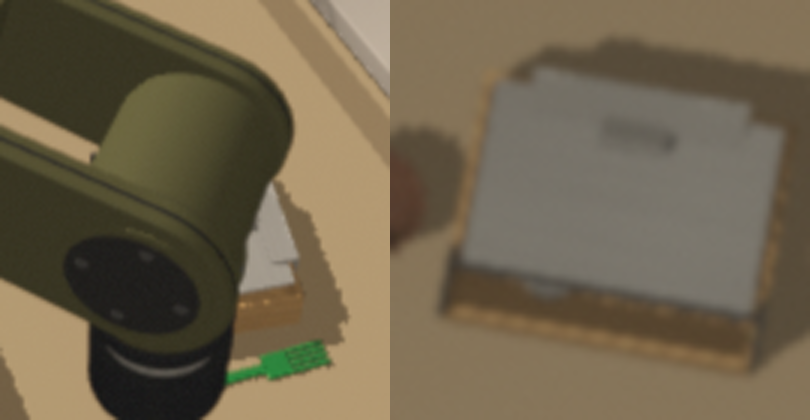

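The flap lies flat with its edge under the lip and the robot clear. Fork and katori show pixel changes, so I'll check whether those are shadow or arm, and measure the slide from the pin line.

```bash
python3 - <<'E'
from h import *
a,b=cv2.imread("pics/top0.png"),cv2.imread("pics/t5.png")
for i in (a,b):
    h=cv2.cvtColor(i,cv2.COLOR_BGR2HSV); m=cv2.inRange(h,(45,90,20),(80,255,255)); m[:,:370]=0;m[:,395:]=0; m[:160]=0;m[230:]=0
    p=np.argwhere(m>0); print("fork",p.mean(0)[::-1].round(2),p.min(0),p.max(0),len(p))
# pin line in top view: crop px of the flap's hinge-side edge ends (465,262),(757,312), k=420/85
T=cam(viewer.grab_frame("top"));k=420/85
P=[onz(T,((u-390+.5)/k-.5+290,(v+.5)/k-.5+145),0.050) for u,v in((465,262),(757,312))]
m=sum(P)/2; x=np.array([.979,-.204]); print("slide est",(m[:2]-np.array([.5225,-.0227]))@x,"width",np.linalg.norm(P[0]-P[1]))
c=np.hstack([cv2.resize(i[130:275,440:510],None,fx=4,fy=4) for i in(a,b)]);cv2.imwrite("pics/k.png",c)
E
```

```text
fork [381.67 190.6 ] [172 379] [219 385] 156
fork [381.64 189.71] [172 378] [219 385] 189
slide est 0.02745448081973592 width 0.17483703669966616
```

View pics/k.png

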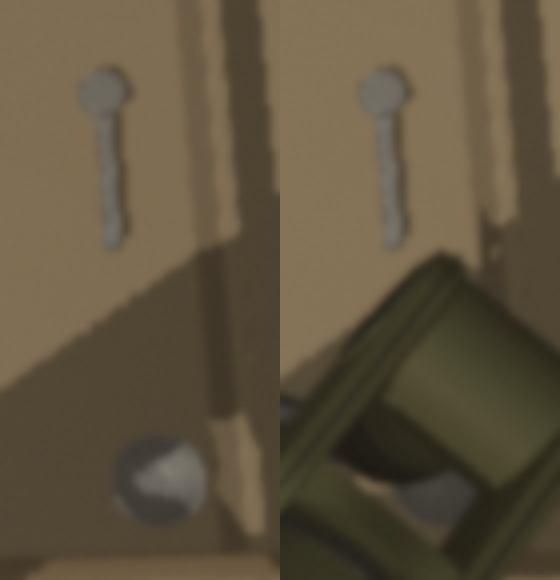

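The spoon stack and fork haven't moved. The katori change is only the arm overhead, and its visible part is in the same place. The slide estimate of 27 mm is consistent with fully home (24 mm) within measurement error. Handing in.

```bash
python3 -c "
from station import ctrl
print(ctrl.get_state()['force']); print(ctrl.sign_off())"
```

```text
[ 0.10831325  0.09051846 -0.78505288]
the job is handed in; nothing more can be done
None
```

The spoon caddy is closed and the job is handed in; no verdict was reported. With the jaws shut, I folded the flap down from its outside face and pressed it onto its stop in front of the lip. I then pushed it by the thumb step until it stopped moving (13 N, about 24 mm of slide). After that I lifted off and moved the arm clear, about 14 s in.

**Flap:** the last pictures show it lying flat with its free edge under the lip and the robot away from it. The force reading was under 1 N.

**Slide:** my image estimate was about 27 mm against a 24 mm stop. That is a few millimetres of measuring error, consistent with fully home. The drawer also turned out about 2 mm lower than I had measured; I found that by contact while pressing.

**Other things in the drawer:**
- The spoon stack, cup, dabba and jar look unmoved, and the fork matches its earlier position.
- The katori was partly hidden under the arm; the part I could see had not shifted.
- The closed flap covers the caddy's two spoons, except for a sliver of the one nearer the hinge. I could not check their final position directly.

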